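# Hang the paddle board on the occupied hook

## Task

Take the wooden paddle board out of the rack and hang it on the hook by the hole in its handle, in front of the white board that already hangs there and without knocking that one off. With the paddle board, slide the pair back along the hook with a light push until the rubber buffer behind them just gives, never hard, and leave both hanging still and close together against the buffer, with nothing else disturbed.

Things in the scene. Friction and masses are not known exactly. Their poses are not given: they have to be found in the camera images.
- stand: dark steel hook stand, fixed. Origin on the worktop under the front face of its post; x points from the hook's tip towards the post, y across, z up. Base plate 200 x 130 x 10 mm (x from -145 to +55 mm). Post 16 mm wide, 246 mm tall. One level round steel hook, 8 mm thick, runs from the post along -x, axis 215 mm above the worktop, and ends in an upturned tip
- hook_tip (a point): topmost point of the hook's upturned tip, at stand x = -110 mm, z = 231 mm, 12 mm above the shank's top; the tip is 8 mm thick, its inner side at stand x = -106 mm. Axes as stand
- hook_shank (a point): point on top of the hook's level shank, at stand x = -80 mm, z = 219 mm. Axes as stand. Behind the boards a round black rubber buffer, 48 mm across, sits around the shank; its front face is clamped anywhere from stand x = -67 to -43 mm (not measured: feel or look for it). It is spring-backed: 3.5 N per mm, travel 10 mm, slow to come back. Push the pair on it with 5 to 9 N
- white_board: white plastic chopping board 120 wide x 150 tall x 8 mm thick, hanging on the hook close behind the tip (less than 12 mm between them). Origin: centre of its lower edge; x across its thickness (towards the post), y along its width, z up the board. Mass about 0.15 kg, it slides on the shank with a friction of about 1 N
- white_hole (a point): centre of the white board's round 30 mm hole, 126 mm above its lower edge, 24 mm below its top edge, on its mid-thickness
- paddle_board: wooden paddle board 12 mm thick, 200 mm tall, standing handle-up in a slot of the rack, perhaps leaning up to 3 degrees. Origin: centre of its lower edge; x across its thickness, y along its width, z up the board. Blade 120 mm wide, 108 mm tall; above it the handle, 48 mm wide, up to the top at 200 mm. Mass about 0.17 kg. It is the same on both faces
- paddle_hole (a point): centre of the round 30 mm hole in the paddle board's handle, 135 mm above its lower edge. Hanging on the shank it lies about 11 mm below the shank's axis (204 mm above the worktop). When pushing the pair back, hold its weight, 2 to 5 mm above that: pushed while it rests on the shank it tends to bind
- paddle_grip (a point): point on the paddle board's handle 186 mm above its lower edge (14 mm below its top), where fingers closing across the 48 mm width stay clear above the white board's top edge when the paddle hangs
- rack: board rack, fixed: grey base 120 x 130 x 10 mm with six upright wire loops across x, 90 mm wide, 72 mm high, 20 mm apart (slots 15 mm wide). Boards stand on its base, 10 mm above the worktop. Origin under its centre
- oven_tray: small steel baking sheet 110 x 115 x 9 mm standing upright in another slot of the rack; origin: centre of its lower edge, x across its thickness
- pepper_mill: turned dark wooden pepper mill, 54 mm across, 145 mm tall; origin under its centre
- jar: lidded glass jar, 76 mm across, 110 mm tall; origin under its centre
- mug: blue stoneware mug, 80 mm across, 90 mm tall; origin under its centre

How it is judged:
By the outcome, as a careful person would: the job done as asked, in the order asked, and still so for the second after the job is handed in, with the robot touching nothing.
It also fails if it takes over 67 s, if anything falls off the work surface, if the arm or the gripper's body presses on something with over 40 N, if the wrist force passes 120 N, or if a joint passes its speed limit or range.

## Robot

A 6-joint arm with a two-finger parallel gripper is mounted at the origin on the work surface. World frame = base frame: x ahead of the robot, y to its left, z up, the work surface at z = 0. Lengths are in mm, angles in rad, forces in N, time in s.
With the tool pointing down it reaches from about 300 to 1000 mm from the base axis. Payload 5.1 kg.
Tool frame: the origin (TCP) lies midway between the tips of the shut fingers; the grasp point (between the pads) lies 19 mm behind it; z points along the fingers, y is the line along which they close (so a half turn about z gives the same grasp; the last joint's range is limited). The gripper opens to 95 mm and grips with 3 to 60 N. Pads are 20 mm wide; open, the fingers measure 119 mm over their backs; the gripper's body (75 mm by 180 mm) begins 59 mm behind the grasp point.
Start: joints at [-1.337, 0.124, 1.65, -0, 1.367, -0.083], TCP at [202.46, -617.652, 214.656] pointing down, gripper open.
Joint ranges: [-2.61, 2.61], [-1.02, 2.33], [0.03, 2.71], [-1.35, 4.49], [0.32, 2.68], [-2.91, 2.91]. Speed limits (rad/s): [2.57, 2.57, 3.14, 3.14, 3.14, 3.14].

## Interface

Orientations are given as a unit quaternion [w, x, y, z].
In Python, from bench import env gives the robot as it stands.
- The arm moves only by the shell command python3 nudge.py 'ROWS' [OPENING] [FORCE]. ROWS is a JSON list of rows, 1 to 20 of them, each of 6 numbers: dx, dy, dz in mm, then a rotation vector rx, ry, rz in rad; each row shifts and turns the commanded pose from where the row before left it, along the tool's axes as they then stand; what a row does not reach is not made up. A row lasts 1/8 s, in which the tool goes at most 62.5 mm and 0.188 rad, less where a joint would pass 70% of its speed; a pose out of reach is approached as far as the arm can. OPENING is the opening from 0.0 (shut) to 1.0 (fully open), set as the command begins (- or left out keeps the last). The fingers move at their own pace and stop on an object; FORCE is the grip in N (left out, the last holds). Time passes only in rows, so rows that do not move let the fingers close. It prints the time, the measured TCP pose, the force, the opening and the grip force at its end. Input that does not fit is refused with a message, and nothing moves.
- env.sense(): the state, without advancing time (a new reading comes with each control period).
- env.camera(name): name is "scene" or "side" or "wrist"; returns a dict with "img" (420x560x3 uint8, red, green, blue), "depth" (420x560 float32, mm along the optical axis (not along the pixel's ray), 0 where there is no reading), "camera_matrix" (3x3 intrinsics, pixels), "extrinsics" (4x4, takes a point from world to camera coordinates). Camera axes: x right, y up, looking along -z (the intrinsics and any distortion apply to the point x, -y, -z); pixel columns grow to the right and rows downward; lengths in mm; the calibration is good to about 2 mm. A picture is of the moment at which its call begins.
- env.finish_job(): hands the job in; it is judged then, once.
The state is a dict: "time_s": time; "q": joint angles; "qd": joint speeds; "joint_torque": joint torques, N m; "tcp_pos": TCP position; "eef_rot": TCP orientation; "force": force on the tool from outside, world axes, zero at the start; "wrist_torque": the same for the moment, N m; "opening": opening from 0.0 (shut) to 1.0 (fully open); "gripper_force": force on a finger pad.
Only numpy, scipy, OpenCV 4.12 (cv2) and the standard library are available. Lean on these libraries where they do the work, as an engineer would, in place of code of your own. Each camera call takes 0.05 s, during which the arm holds its last target. There are 200 camera calls.

## Working session

There is one attempt and no reset: what is moved stays moved. The work goes in short steps, Python scripts to look and compute and a shell command to move; the robot and the scene stay as the last step left them, time stands still between calls to the robot, and variables do not carry over. Pictures are saved under pics/ and viewed, at most 10 in all, crops included, and the job is handed in when it is done.

```bash
ls; mkdir -p pics; python3 - <<'E'
from bench import env
import cv2,numpy as np
s=env.sense();print(s)
ims=[]
for n in ("scene","side"):
    c=env.camera(n);np.savez(f"{n}0.npz",**c);print(n,c["camera_matrix"].tolist(),np.round(c["extrinsics"],3).tolist())
    cv2.imwrite(f"pics/{n}0.png",c["img"][:,:,::-1])
E
```

```text
bench.py
nudge.py
pics
{'time_s': 0.0, 'q': array([-1.33660969e+00,  1.24500979e-01,  1.65163731e+00,  1.17688332e-05,
        1.36748361e+00, -8.26096245e-02]), 'qd': array([ 3.19207835e-04, -1.63702895e-04,  4.44746375e-04, -1.44656486e-03,
       -3.75560840e-05,  5.62705157e-05]), 'joint_torque': array([-1.73097476e-03, -4.17604744e+01, -3.59929597e+01,  7.73815205e-02,
        4.91674338e-02, -1.79489316e-04]), 'tcp_pos': array([ 202.31491126, -617.05607573,  213.41140169]), 'eef_rot': array([-1.01214253e-03,  9.87480904e-01,  1.57735334e-01, -7.10773823e-05]), 'force': array([ 0.85759835, -0.23461441, -0.73715959]), 'wrist_torque': array([-0.01228092,  0.01023057,  0.0504413 ]), 'gripper_force': 0.0, 'opening': 0.9965182306925296}
scene [[436.84575604699546, 0.0, 283.28769490249084], [0.0, 436.84575604699546, 202.16241498106868], [0.0, 0.0, 1.0]] [[-0.428, 0.904, 0.008, 260.558], [-0.724, -0.348, 0.595, 341.693], [0.541, 0.249, 0.803, -1136.295], [0.0, 0.0, 0.0, 1.0]]
side [[398.17566197259686, 0.0, 281.6085812698332], [0.0, 398.17566197259686, 211.2357749492998], [0.0, 0.0, 1.0]] [[0.779, -0.626, -0.02, -461.496], [0.391, 0.461, 0.797, -374.225], [-0.49, -0.629, 0.604, -574.109], [0.0, 0.0, 0.0, 1.0]]
```

View pics/scene0.png

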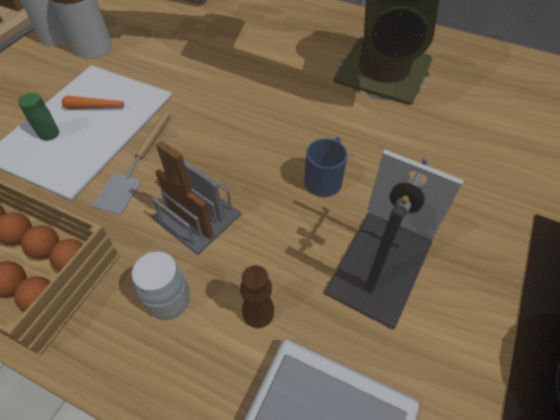

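View pics/side0.png

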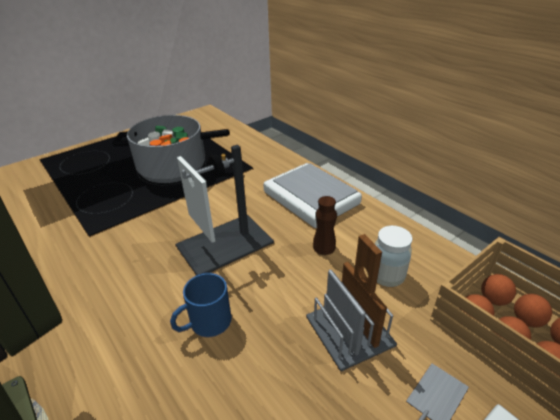

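The scene view shows the paddle in the rack (handle at about (175,160)), the tray beside it at (205,185), and the stand with its base at (380,270), post (385,250), tip (424,162) and white board (415,200). The mug is at (325,165), the pepper mill at (257,295) and the jar at (160,285). The side view has the paddle handle at (367,255), tray (345,310), white board (197,200) and post (240,190).

```bash
cat > h.py <<'E'
import numpy as np,cv2
def load(n): return dict(np.load(n))
def cloud(c):
    d=c["depth"];K=c["camera_matrix"];E=c["extrinsics"]
    v,u=np.mgrid[:d.shape[0],:d.shape[1]]
    p=np.stack([(u-K[0,2])/K[0,0]*d,-(v-K[1,2])/K[1,1]*d,-d],-1)
    w=(p-E[:3,3])@E[:3,:3]; w[d<=0]=np.nan
    return w
def proj(c,P):
    K=c["camera_matrix"];E=c["extrinsics"];q=np.atleast_2d(P)@E[:3,:3].T+E[:3,3]
    return np.c_[K[0,2]-K[0,0]*q[:,0]/q[:,2],K[1,2]+K[1,1]*q[:,1]/q[:,2]]
def ray(c,uv):
    K=c["camera_matrix"];E=c["extrinsics"];d=np.array([(uv[0]-K[0,2])/K[0,0],-(uv[1]-K[1,2])/K[1,1],-1])
    R=E[:3,:3]; return -R.T@E[:3,3],R.T@d
def onz(c,uv,z):
    o,d=ray(c,uv); return o+d*(z-o[2])/d[2]
def tri(c1,a,c2,b):
    o,d=ray(c1,a);p,e=ray(c2,b);s=np.linalg.lstsq(np.c_[d,-e],p-o,rcond=None)[0]
    A,B=o+d*s[0],p+e*s[1];return (A+B)/2,np.linalg.norm(A-B)
E
python3 - <<'E'
from h import *
for n,boxes in (("scene",dict(rack=(150,130,245,250),stand=(320,140,470,325))),("side",dict(rack=(300,225,405,365),stand=(170,140,280,270)))):
    c=load(n+"0.npz");w=cloud(c);hsv=cv2.cvtColor(c["img"],cv2.COLOR_RGB2HSV)
    t=w[np.isfinite(w[...,2])&(abs(w[...,2])<15)];print(n,"table z",np.median(t[:,2]))
    for k,(x0,y0,x1,y1) in boxes.items():
        W=w[y0:y1,x0:x1].reshape(-1,3);H=hsv[y0:y1,x0:x1].reshape(-1,3)
        for z0,z1 in ((5,20),(25,60),(60,100),(100,150),(150,190),(190,225),(225,260)):
            m=(W[:,2]>z0)&(W[:,2]<z1)
            if m.sum()>10:
                r=cv2.minAreaRect(W[m][:,:2].astype(np.float32));print(k,z0,z1,m.sum(),np.round(r[0],1),np.round(r[1],1),round(r[2],1))
    # brown/white planes
    for k,mm in (("paddle",(hsv[...,0]<15)&(hsv[...,1]>110)&(hsv[...,2]<130)),("white",(hsv[...,1]<40)&(hsv[...,2]>120))):
        x0,y0,x1,y1=boxes["rack" if k=="paddle" else "stand"]
        m=np.zeros(mm.shape,bool);m[y0:y1,x0:x1]=mm[y0:y1,x0:x1];m=cv2.erode(m.astype(np.uint8),np.ones((3,3)))>0
        m&=w[...,2]>20
        P=w[m];P=P[np.isfinite(P).all(1)]
        cen=np.median(P,0)
        for _ in range(4):
            u,s,vt=np.linalg.svd(P-P.mean(0),full_matrices=False);nn=vt[2];dd=abs((P-P.mean(0))@nn);P=P[dd<4]
        print(n,k,len(P),"n",nn.round(3),"c",P.mean(0).round(1),"z",P[:,2].min().round(1),P[:,2].max().round(1),"rms",dd.std().round(2), "xy ext",P.min(0).round(1),P.max(0).round(1))
E
```

```text
scene table z 0.8676453748540097
rack 5 20 1608 [ 551.2 -264.6] [300.9 188.8] 76.7
rack 25 60 650 [ 607.  -182.9] [111.7 104.3] 77.6
rack 60 100 1264 [ 605.  -186.1] [120.3 105.1] 76.0
rack 100 150 1120 [ 605.9 -186.9] [120.6  50.8] 75.8
rack 150 190 334 [ 629.5 -191.3] [13.4 50.3] 0.7
rack 190 225 378 [ 624.2 -191.4] [49.8 13.5] 75.5
stand 5 20 6372 [517.7 103.1] [266.1 264.1] 85.6
stand 25 60 610 [494.3  66. ] [319.7  59.8] 33.0
stand 60 100 1222 [483.8  84.8] [296.4 128.4] 53.7
stand 100 150 1179 [561.8 167.6] [120.1 112.6] 85.2
stand 150 190 1047 [540.4 153.1] [108.3 128.1] 59.8
stand 190 225 1762 [542.5 185.5] [129.2 108. ] 21.6
stand 225 260 1204 [537.3 153.9] [110.  133.2] 59.5
scene paddle 117 n [ 0.97  -0.241  0.029] c [ 630.2 -184.2  143.9] z 32.3 213.2 rms 0.91 xy ext [ 617.1 -231.5   32.3] [ 644.  -135.1  213.2]
scene white 194 n [-0.303  0.023  0.953] c [504.2 173.6 228.3] z 226.0 230.4 rms 0.39 xy ext [496.9 113.6 226. ] [511.5 230.  230.4]
side table z 0.7370480396559327
rack 5 20 1997 [ 695.6 -121.4] [381.4 202.4] 45.9
rack 25 60 1387 [ 679.5 -144.2] [304.  187.5] 47.9
rack 60 100 2118 [ 674.1 -146. ] [296.3 178.6] 46.4
rack 100 150 2084 [ 670.8 -156.7] [260.2 113.4] 27.3
rack 150 190 400 [ 618.9 -191. ] [51.1 12.8] 86.2
rack 190 225 398 [ 622.5 -191.9] [49.9 13.5] 75.9
stand 5 20 3599 [669.8 375.2] [633.6 282.6] 67.3
stand 25 60 576 [658.4 347.3] [252.8 323.6] 21.5
stand 60 100 684 [594.1 326.9] [464.7 125.8] 75.3
stand 100 150 897 [587.8 328. ] [463.8 123.9] 78.0
stand 150 190 517 [556.8 167.5] [122.8 116.7] 85.7
stand 190 225 743 [530.3 152.1] [106.2 133.6] 55.6
stand 225 260 437 [537.2 184.7] [129.7 109.8] 21.1
side paddle 625 n [-0.911  0.409 -0.05 ] c [ 626.1 -182.1  122.4] z 20.2 212.2 rms 1.09 xy ext [ 602.1 -248.6   20.2] [713.8   4.7 212.2]
side white 55 n [ 0.598 -0.491  0.634] c [682.1 228.8  95.6] z 31.2 229.9 rms 1.12 xy ext [499.  112.8  31.2] [794.5 280.8 229.9]
```

```bash
cat > m.py <<'E'
from h import *
S=load("scene0.npz");D=load("side0.npz");wS=cloud(S);wD=cloud(D)
def sel(w,c,n,lo,hi,zlo,zhi,half=70):
    W=w.reshape(-1,3);W=W[np.isfinite(W).all(1)];n=np.array(n);t=np.array([-n[1],n[0]])
    a=(W[:,:2]-c)@n;b=(W[:,:2]-c)@t
    return W[(a>lo)&(a<hi)&(W[:,2]>zlo)&(W[:,2]<zhi)&(abs(b)<half)]
def plane(P):
    for _ in range(6):
        m=P.mean(0);vt=np.linalg.svd(P-m,full_matrices=False)[2];n=vt[2];n=n*np.sign(n[0]);d=(P-m)@n
        P=P[abs(d)<max(1.2,2*d.std())]
    return n,P.mean(0),len(P),d.std()
r=np.round
print("PADDLE")
n=np.array([.97,-.245]);n/=np.linalg.norm(n);c=[624.2,-191.4]
for nm,w,lo,hi in (("S",wS,0,16),("D",wD,-14,2)):
    P=sel(w,c,n,lo,hi,150,205,22);print(nm,[r(x,3) for x in plane(P)])
    T=sel(w,c,n,-10,10,208,214,40);print(" top",len(T),[r(x,1) for x in cv2.minAreaRect(T[:,:2].astype(np.float32))], T.mean(0).round(1))
    t=np.array([-n[1],n[0]])
    for z in (120,155,170,185,200):
        Q=sel(w,c,n,-12,14,z-5,z+5,40);b=(Q[:,:2]-c)@t;a=(Q[:,:2]-c)@n
        print("  z",z,"b",np.percentile(b,[1,99]).round(1),"a",np.percentile(a,[2,50,98]).round(1))
print("WHITE/STAND")
c=[504,172]
W=sel(wS,c,[1,0],-12,30,100,224,75);print("S",[r(x,3) for x in plane(W)])
W=sel(wD,c,[1,0],-30,12,100,224,75);print("D",[r(x,3) for x in plane(W)])
for nm,w in (("S",wS),("D",wD)):
    T=sel(w,c,[1,0],-12,14,226,232,75);R=cv2.minAreaRect(T[:,:2].astype(np.float32));print("top",len(T),[r(x,1) for x in R],T.mean(0).round(1))
    T=sel(w,[600,160],[1,0],-40,60,241,250,60);R=cv2.minAreaRect(T[:,:2].astype(np.float32));print("post top",len(T),[r(x,1) for x in R],T.mean(0).round(1))
    T=sel(w,c,[1,0],-40,-9,216,240,60);print("tip?",len(T),T.min(0).round(1) if len(T) else 0,T.max(0).round(1) if len(T) else 0, T.mean(0).round(1))
    T=sel(w,c,[1,0],16,80,222,245,60);print("buffer?",len(T),T.min(0).round(1) if len(T) else 0,T.max(0).round(1) if len(T) else 0,T.mean(0).round(1))
    T=sel(w,[560,165],[1,0],-110,110,6,14,80);R=cv2.minAreaRect(T[:,:2].astype(np.float32));print("base",len(T),[r(x,1) for x in R])
E
python3 m.py
```

```text
PADDLE
S [array([ 0.97 , -0.242, -0.004]), array([ 629.765, -192.461,  180.691]), np.int64(299), np.float64(0.41)]
 top 199 [array([ 623.9, -191.6]), array([49.4, 13.1]), np.float64(76.3)] [ 624.5 -191.1  210.4]
  z 120 b [-39.1  39.4] a [-5.2  4.   6.3]
  z 155 b [-23.7  24.6] a [-5.4  5.1  6.3]
  z 170 b [-22.8  24.4] a [-5.1  5.3  6.4]
  z 185 b [-23.2  24.5] a [-5.8  5.4  6.8]
  z 200 b [-23.   24.8] a [-5.7  5.4  6.6]
D [array([ 0.969, -0.246, -0.   ]), array([ 617.323, -190.4  ,  180.63 ]), np.int64(380), np.float64(0.459)]
 top 184 [array([ 622.8, -191.4]), array([48.8, 12.9]), np.float64(76.2)] [ 622.2 -192.2  210.1]
  z 120 b [-39.4  39.3] a [-7.8 -6.1  3.6]
  z 155 b [-25.3  24. ] a [-7.7 -6.5  4.4]
  z 170 b [-25.   23.4] a [-7.7 -6.7  3.8]
  z 185 b [-25.4  22.4] a [-7.9 -6.8  3.4]
  z 200 b [-24.9  22.8] a [-7.9 -6.8  3.6]
WHITE/STAND
S [array([ 0.997, -0.076, -0.001]), array([508.554, 175.703, 168.803]), np.int64(2581), np.float64(0.614)]
D [array([ 0.997, -0.075, -0.001]), array([499.347, 167.009, 161.457]), np.int64(878), np.float64(0.397)]
top 443 [array([501.1, 172.5]), array([120. ,  18.1]), np.float64(85.8)] [505.  174.5 228.1]
post top 154 [array([608.9, 164.4]), array([16. , 18.5]), np.float64(86.4)] [610.  164.6 245.3]
tip? 39 [487.7 169.8 219.2] [494.2 177.3 232. ] [492.2 173.6 227.4]
buffer? 538 [550.9 144.9 222.1] [583.2 191.  240.5] [566.2 168.1 231.9]
base 6222 [array([555.7, 168.4]), array([129.8, 198.4]), np.float64(85.6)]
top 143 [array([499.6, 172.6]), array([119.6,  15. ]), np.float64(85.6)] [502.5 168.9 228.2]
post top 47 [array([606.5, 162.7]), array([14.3, 17.4]), np.float64(83.3)] [605.4 161.5 244.9]
tip? 38 [484.9 114.7 216.6] [494.9 175.3 231.4] [488.8 169.8 223.4]
buffer? 186 [548.9 144.3 222.1] [583.8 188.1 240.1] [559.9 160.8 231. ]
base 2850 [array([552.8, 167.5]), array([131.7, 200.1]), np.float64(85.2)]
```

```bash
python3 - <<'E'
from h import *
S=load("scene0.npz");D=load("side0.npz")
a=cv2.resize(S["img"][140:250,360:470],None,fx=5,fy=5,interpolation=cv2.INTER_CUBIC)
b=cv2.resize(D["img"][140:250,160:270],None,fx=5,fy=5,interpolation=cv2.INTER_CUBIC)
im=np.hstack([a,b]);im=cv2.resize(im,(800,400));im=np.clip(im*1.5,0,255)
cv2.imwrite("pics/hook.png",im[:,:,::-1])
E
```

```text
[ WARN:0@0.092] global loadsave.cpp:1063 imwrite_ Unsupported depth image for selected encoder is fallbacked to CV_8U.
```

View pics/hook.png

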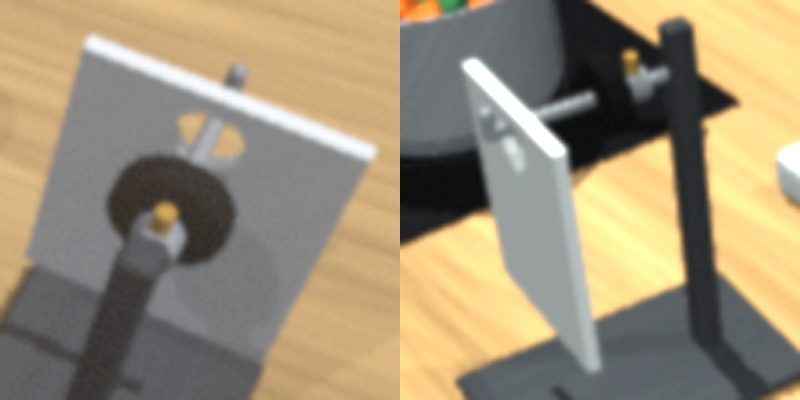

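The hook crop shows the buffer disc around the shank, well behind the white board, and the tip standing just in front of the board. Stand origin is about (599,164) with x direction (0.997,-0.077). The gap from tip to white board is 6.5 mm, so the paddle must come over the tip at hole height z≈221 and push the white board back.

```bash
python3 - <<'E'
from m import *
for nm,c,w in (("S",S,wS),("D",D,wD)):
    h=cv2.cvtColor(c["img"],cv2.COLOR_RGB2HSV);m=(h[...,0]>100)&(h[...,0]<125)&(h[...,1]>110)&(w[...,2]>70)&(w[...,2]<96)
    P=w[m];print("mug",len(P),cv2.minEnclosingCircle(P[:,:2].astype(np.float32)) if len(P) else 0)
    o=np.array([599.1,164.3]);e=np.array([.9971,-.077]);f=np.array([.077,.9971])
    W=w.reshape(-1,3);W=W[np.isfinite(W).all(1)];a=(W[:,:2]-o)@e;b=(W[:,:2]-o)@f
    k=(a>-85)&(a<-20)&(abs(b)<27)&(W[:,2]>221)&(W[:,2]<243);print("buffer a",np.percentile(a[k],[1,10,50,90]).round(1),"b",np.percentile(b[k],[1,99]).round(1))
    k=(a>-120)&(a<-102)&(abs(b)<20)&(W[:,2]>226)&(W[:,2]<240);print("tip a,b",a[k].mean().round(1),b[k].mean().round(1),W[k,2].max().round(1))
    k=(a>-90)&(a<-70)&(abs(b)<8)&(W[:,2]>200)&(W[:,2]<225);print("shank b,z",b[k].mean().round(1),np.percentile(W[k,2],90).round(1),k.sum())
    k=(a>-15)&(a<30)&(abs(b)<20)&(W[:,2]>100)&(W[:,2]<250);print("post a,b",np.percentile(a[k],[2,98]).round(1),np.percentile(b[k],[2,98]).round(1))
E
python3 nudge.py '[[0, 0, -30, 0, 0, 0.1877], [0, 0, -30, 0, 0, 0.1877], [0, 0, -30, 0, 0, 0.1877], [25, -43, 0, 0, 0, 0], [25, -43, 0, 0, 0, 0], [25, -43, 0, 0, 0, 0], [25, -43, 0, 0, 0, 0], [25, -43, 0, 0, 0, 0], [25, -43, 0, 0, 0, 0], [25, -43, 0, 0, 0, 0], [25, -43, 0, 0, 0, 0], [25, -43, 0, 0, 0, 0], [25, -43, 0, 0, 0, 0], [25, -43, 0, 0, 0, 0], [25, -43, 0, 0, 0, 0], [4, 0, 0, 0, 0, 0], [0, 0, 0, 0, 0, 0]]' 1.0 40
```

```text
PADDLE
S [array([ 0.97 , -0.242, -0.004]), array([ 629.765, -192.461,  180.691]), np.int64(299), np.float64(0.41)]
 top 199 [array([ 623.9, -191.6]), array([49.4, 13.1]), np.float64(76.3)] [ 624.5 -191.1  210.4]
  z 120 b [-39.1  39.4] a [-5.2  4.   6.3]
  z 155 b [-23.7  24.6] a [-5.4  5.1  6.3]
  z 170 b [-22.8  24.4] a [-5.1  5.3  6.4]
  z 185 b [-23.2  24.5] a [-5.8  5.4  6.8]
  z 200 b [-23.   24.8] a [-5.7  5.4  6.6]
D [array([ 0.969, -0.246, -0.   ]), array([ 617.323, -190.4  ,  180.63 ]), np.int64(380), np.float64(0.459)]
 top 184 [array([ 622.8, -191.4]), array([48.8, 12.9]), np.float64(76.2)] [ 622.2 -192.2  210.1]
  z 120 b [-39.4  39.3] a [-7.8 -6.1  3.6]
  z 155 b [-25.3  24. ] a [-7.7 -6.5  4.4]
  z 170 b [-25.   23.4] a [-7.7 -6.7  3.8]
  z 185 b [-25.4  22.4] a [-7.9 -6.8  3.4]
  z 200 b [-24.9  22.8] a [-7.9 -6.8  3.6]
WHITE/STAND
S [array([ 0.997, -0.076, -0.001]), array([508.554, 175.703, 168.803]), np.int64(2581), np.float64(0.614)]
D [array([ 0.997, -0.075, -0.001]), array([499.347, 167.009, 161.457]), np.int64(878), np.float64(0.397)]
top 443 [array([501.1, 172.
[... 565 characters left out ...]
tip? 38 [484.9 114.7 216.6] [494.9 175.3 231.4] [488.8 169.8 223.4]
buffer? 186 [548.9 144.3 222.1] [583.8 188.1 240.1] [559.9 160.8 231. ]
base 2850 [array([552.8, 167.5]), array([131.7, 200.1]), np.float64(85.2)]
mug 0 0
buffer a [-46.1 -42.8 -32.9 -29.8] b [-21.5  23. ]
tip a,b -107.6 0.9 232.0
shank b,z 1.1 220.2 58
post a,b [ 2.  18.7] [-6.8  8.8]
mug 833 ((400.00848388671875, -0.635242223739624), 53.35424041748047)
buffer a [-49.2 -48.4 -42.3 -25.1] b [-22.6  18.7]
tip a,b -111.0 -0.9 231.4
shank b,z -1.2 219.4 31
post a,b [-6.2 15.8] [-8.8  5.3]
time_s: 2.22
tcp_pos: [622.6, -191.2, 303.9]
eef_rot: [0.0, 0.992, -0.122, -0.001]
force: [0.4, -0.5, -0.2]
opening: 0.999
gripper_force: 0.0
```

```bash
python3 nudge.py '[[0.7, 0, 35, 0, 0, 0], [0, 0, 35, 0, 0, 0], [0, 0, 35, 0, 0, 0], [0, 0, 15, 0, 0, 0], [0, 0, 7, 0, 0, 0], [0, 0, 0, 0, 0, 0], [0, 0, 0, 0, 0, 0]]' 1.0 40; python3 nudge.py '[[0, 0, 0, 0, 0, 0], [0, 0, 0, 0, 0, 0], [0, 0, 0, 0, 0, 0], [0, 0, 0, 0, 0, 0], [0, 0, 0, 0, 0, 0], [0, 0, 0, 0, 0, 0], [0, 0, 0, 0, 0, 0], [0, 0, 0, 0, 0, 0]]' 0.3 45
```

```text
time_s: 3.1
tcp_pos: [624.3, -191.7, 179.5]
eef_rot: [0.0, 0.992, -0.123, 0.001]
force: [-0.8, 0.5, -0.1]
opening: 0.998
gripper_force: 0.0
time_s: 4.1
tcp_pos: [623.5, -191.3, 177.6]
eef_rot: [-0.0, 0.992, -0.123, -0.0]
force: [-0.4, -0.1, -0.9]
opening: 0.499
gripper_force: 45.0
```

```bash
python3 nudge.py '[[0, 0, -8, 0, 0, 0], [0, 0, -20, 0, 0, 0], [0, 0, -30, 0, 0, 0], [0, 0, -35, 0, 0, 0], [0, 0, -35, 0, 0, 0], [0, 0, -35, 0, 0, 0], [0, 0, -35, 0, 0, 0], [0, 0, -30, 0, 0, -0.1], [0, 0, -20, 0, 0, -0.069], [0, 0, 0, 0, 0, 0]]' 0.3 45 && python3 nudge.py '[[-10, -18, 0, 0, 0, 0], [-20, -33, 0, 0, 0, 0], [-25, -42, 0, 0, 0, 0], [-25, -42, 0, 0, 0, 0], [-25, -42, 0, 0, 0, 0], [-25, -42, 0, 0, 0, 0], [-25, -42, 0, 0, 0, 0], [-25, -42, 0, 0, 0, 0], [-20, -33, 0, 0, 0, 0], [-11.7, -16.6, 0, 0, 0, 0], [0, 0, 0, 0, 0, 0], [0, 0, 0, 0, 0, 0]]' && python3 - <<'E'
from bench import env
from h import *
print(env.sense()["eef_rot"])
for n in ("scene","side"):
    c=env.camera(n);np.savez(n+"1.npz",**c);cv2.imwrite(f"pics/{n}1.png",c["img"][:,:,::-1])
a=load("scene1.npz")["img"][:,200:];b=load("side1.npz")["img"][:,:360]
im=np.hstack([a,b]);cv2.imwrite("pics/both1.png",im[:,:,::-1])
E
```

```text
time_s: 5.35
tcp_pos: [623.9, -191.4, 429.8]
eef_rot: [0.001, 0.999, -0.039, 0.003]
force: [-0.2, 0.7, -0.9]
opening: 0.503
gripper_force: 45.0
time_s: 6.85
tcp_pos: [438.9, 176.4, 424.8]
eef_rot: [0.0, 0.999, -0.038, -0.001]
force: [0.6, 0.8, -2.2]
opening: 0.499
gripper_force: 45.0
[ 3.11494042e-04  9.99262647e-01 -3.83897083e-02 -5.42765494e-04]
```

View pics/both1.png

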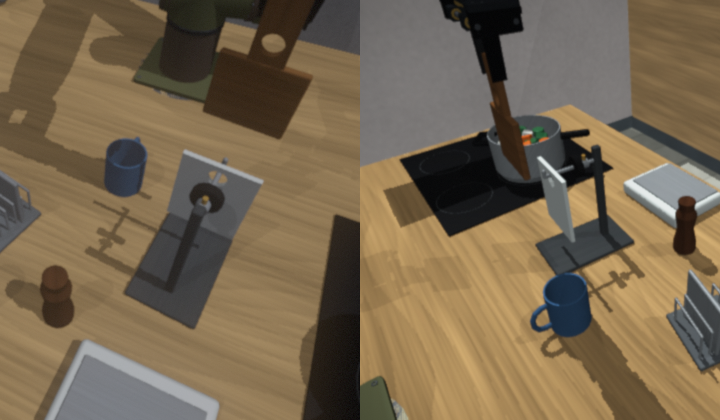

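The paddle hangs upright from the gripper in both views, with its hole visible in the scene at left-panel (273,43). The stand, white board and tray look undisturbed. Next I measure the held paddle.

```bash
sed -i '/^r=np.round/a if __name__!="__main__": raise SystemExit' m.py; sed -n 1,14p m.py | head -16 > sel.py; cat > pad.py <<'E'
from sel import *
def pad(S,D,c,zb,o=np.array([599.1,164.3]),e=np.array([.9971,-.077])):
    f=np.array([.077,.9971])
    for nm,C,lo,hi in (("S",S,-2,16),("D",D,-16,2)):
        w=cloud(C);P=sel(w,c,e,lo,hi,zb+10,zb+150,65);n,m,k,s=plane(P)
        print(nm,"n(a,b,z)",r([n[:2]@e,n[:2]@f,n[2]],3),"face a at z=zb+135",r(((m[:2]-o)@e)-(zb+135-m[2])*n[2]/(n[:2]@e),1),k,s.round(2))
        b=(P[:,:2]-o)@f
        for z in (zb+20,zb+60,zb+95,zb+118,zb+145):
            q=b[abs(P[:,2]-z)<5]; 
            if len(q)>5: print("  z",z,"b",np.percentile(q,[1,99]).round(1))
        print("  zmin",np.percentile(P[:,2],.5).round(1))
r=np.round
E
python3 - <<'E'
from pad import *
S=load("scene1.npz");D=load("side1.npz")
for z in (0,):
    w=cloud(S);W=w.reshape(-1,3);W=W[np.isfinite(W).all(1)];k=(np.hypot(W[:,0]-439,W[:,1]-176)<75)&(W[:,2]>235);print("zmin",np.percentile(W[k,2],[.3,1]))
    w=cloud(D);W=w.reshape(-1,3);W=W[np.isfinite(W).all(1)];k=(np.hypot(W[:,0]-439,W[:,1]-176)<75)&(W[:,2]>235);print("zmin",np.percentile(W[k,2],[.3,1]))
pad(S,D,[439.2,176.5],258)
# hole centre in scene: hole blob within paddle face
h=cv2.cvtColor(S["img"],cv2.COLOR_RGB2HSV);w=cloud(S)
P0=np.array([439.2,176.5,393.]);uv=proj(S,P0)[0];print("pred hole px",uv)
x,y=uv.astype(int);m=((h[y-30:y+30,x-30:x+30,2]>95)).astype(np.uint8)
n,l,st,ce=cv2.connectedComponentsWithStats(m)
for i in range(1,n):
    if st[i,4]>60:print(st[i],ce[i]+[x-30,y-30])
E
sed -i '/SystemExit/d' sel.py m.py; sed -n '/print("PADDLE")/q;p' m.py > sel.py; tail -3 sel.py
cat > hole.py <<'E'
from pad import *
def hole(S,P0,face,e=np.array([.9971,-.077])):
    h=cv2.cvtColor(S["img"],cv2.COLOR_RGB2HSV);uv=proj(S,P0)[0];x,y=uv.astype(int);R=22;y0=max(y-R,0)
    m=(h[y0:y+R,x-R:x+R,2]>95).astype(np.uint8);n,l,st,ce=cv2.connectedComponentsWithStats(m)
    print("pred",uv.round(1))
    for i in range(1,n):
        if st[i,4]>60:
            c=ce[i]+[x-R,y0];print(st[i],c.round(1))
            # rear-face plane x
            o,d=ray(S,c);t=(face-((o[:2]-[599.1,164.3])@e))/(d[:2]@e);p=o+t*d;print("  hole pt on face",p.round(1),"b",((p[:2]-[599.1,164.3])@[.077,.9971]).round(1))
E
python3 - <<'E'
from hole import *
S=load("scene1.npz");D=load("side1.npz")
for C in (S,D):
    W=cloud(C).reshape(-1,3);W=W[np.isfinite(W).all(1)];k=(np.hypot(W[:,0]-439,W[:,1]-176)<75)&(W[:,2]>235);print("zmin",np.percentile(W[k,2],[.3,1]).round(1))
pad(S,D,[439.2,176.5],258)
hole(S,np.array([445,176,393.]),-154)
E
```

```text
P=P[abs(d)<max(1.2,2*d.std())]
    return n,P.mean(0),len(P),d.std()
r=np.round
zmin [259.6 261.4]
zmin [261.4 263.8]
S n(a,b,z) [ 1.     0.    -0.002] face a at z=zb+135 -154.3 5661 0.72
  z 278 b [-58.9  57.6]
  z 318 b [-59.1  57.8]
  z 353 b [-58.9  57.7]
  z 376 b [-24.2  22.6]
  z 403 b [-24.5  23. ]
  zmin 268.9
D n(a,b,z) [ 1.     0.001 -0.003] face a at z=zb+135 -166.5 1010 0.38
  z 278 b [-62.6  51.5]
  z 318 b [-62.3  54.6]
  z 353 b [-62.1  52.9]
  z 376 b [-26.6  21.3]
  z 403 b [-26.8  21.7]
  zmin 269.1
pred [472.6  45.5]
[ 0  5  7 20 76] [451.9  34.9]
  hole pt on face [443.4 148.4 398.8] b -27.9
[ 12  11  23  19 347] [473.   42.7]
  hole pt on face [445.5 175.2 396.9] b -0.9
[36 25  8 19 89] [490.5  59.9]
  hole pt on face [447.6 202.  382.1] b 26.0
```

```bash
python3 nudge.py '[[0, -1.7, 20, 0, 0, 0], [0, 0, 35, 0, 0, 0], [0, 0, 40, 0, 0, 0], [0, 0, 40, 0, 0, 0], [0, 0, 25, 0, 0, 0], [0, 0, 12, 0, 0, 0], [10, 0, 0, 0, 0, 0], [15, 0, 0, 0, 0, 0], [8, 0, 0, 0, 0, 0], [0, 0, 0, 0, 0, 0], [0, 0, 0, 0, 0, 0], [0, 0, 0, 0, 0, 0]]' && python3 - <<'E'
from hole import *
from bench import env
s=env.sense();print(s["tcp_pos"],s["force"])
for n in ("scene","side"):
    c=env.camera(n);np.savez(n+"2.npz",**c)
S=load("scene2.npz");D=load("side2.npz")
a=cv2.resize(S["img"][100:240,350:490],(400,400),interpolation=cv2.INTER_CUBIC)
b=cv2.resize(D["img"][90:250,130:290],(400,400),interpolation=cv2.INTER_CUBIC)
cv2.imwrite("pics/both2.png",np.clip(np.hstack([a,b])[:,:,::-1]*1.5,0,255).astype(np.uint8))
pad(S,D,[472,175.5],86)
E
```

```text
time_s: 8.45
tcp_pos: [472.3, 175.8, 253.8]
eef_rot: [-0.0, 0.999, -0.038, 0.0]
force: [0.7, 0.1, -0.7]
opening: 0.503
gripper_force: 45.0
[472.31540783 175.76320208 253.75362545] [ 0.67946397  0.05057484 -0.69903949]
S n(a,b,z) [ 1.     0.005 -0.005] face a at z=zb+135 -121.1 314 0.66
  z 181 b [-15.2  11.7]
  z 204 b [-21.8  24.7]
  z 231 b [-22.4  25. ]
  zmin 165.9
D n(a,b,z) [ 1.     0.003 -0.001] face a at z=zb+135 -133.6 757 0.38
  z 106 b [-59.9  55.8]
  z 146 b [-60.   55.4]
  z 181 b [-59.9  54.1]
  z 204 b [-24.   23.2]
  z 231 b [-24.2  23.5]
  zmin 96.5
```

View pics/both2.png

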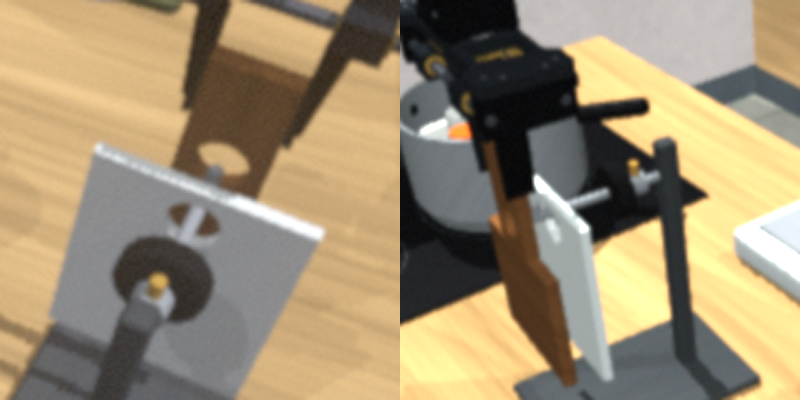

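The scene panel shows the paddle hole just in front of and lined up with the tip, with the handle centred on it. The side panel shows the paddle parallel to the white board with a gap between them. Next the hole goes over the tip.

```bash
python3 nudge.py '[[6, 0, 0, 0, 0, 0], [6, 0, 0, 0, 0, 0], [5, 0, 0, 0, 0, 0], [0, 0, 0, 0, 0, 0]]' && python3 nudge.py '[[3, 0, 0, 0, 0, 0], [3, 0, 0, 0, 0, 0], [3, 0, 0, 0, 0, 0], [3, 0, 0, 0, 0, 0], [3, 0, 0, 0, 0, 0], [0, 0, 0, 0, 0, 0]]' && python3 nudge.py '[[2, 0, 0, 0, 0, 0], [2, 0, 0, 0, 0, 0], [2, 0, 0, 0, 0, 0], [0, 0, 0, 0, 0, 0], [0, 0, 0, 0, 0, 0]]'
```

```text
time_s: 9.05
tcp_pos: [489.8, 174.3, 253.6]
eef_rot: [0.0, 0.999, -0.039, -0.0]
force: [0.3, -0.1, -1.7]
opening: 0.502
gripper_force: 45.0
time_s: 9.8
tcp_pos: [504.7, 173.2, 253.6]
eef_rot: [0.0, 0.999, -0.038, 0.0]
force: [-0.9, -0.8, -2.4]
opening: 0.504
gripper_force: 45.0
time_s: 10.42
tcp_pos: [510.5, 172.7, 253.7]
eef_rot: [0.0, 0.999, -0.038, 0.0]
force: [0.2, 0.2, -2.1]
opening: 0.5
gripper_force: 45.0
```

```bash
cat > look.py <<'E'
from pad import *
from bench import env
import sys
def look(k):
    for n in ("scene","side"):
        c=env.camera(n);np.savez(f"{n}{k}.npz",**c)
    S=load(f"scene{k}.npz");D=load(f"side{k}.npz")
    a=cv2.resize(S["img"][100:240,350:490],(400,400),interpolation=cv2.INTER_CUBIC)
    b=cv2.resize(D["img"][90:250,130:290],(400,400),interpolation=cv2.INTER_CUBIC)
    cv2.imwrite(f"pics/both{k}.png",np.clip(np.hstack([a,b])[:,:,::-1]*1.5,0,255).astype(np.uint8))
    o=np.array([599.1,164.3]);e=np.array([.9971,-.077]);f=np.array([.077,.9971])
    for nm,C in (("S",S),("D",D)):
        W=cloud(C).reshape(-1,3);W=W[np.isfinite(W).all(1)];A=np.c_[(W[:,:2]-o)@e,(W[:,:2]-o)@f,W[:,2]]
        A=A[(A[:,0]>-135)&(A[:,0]<-25)&(abs(A[:,1])<63)&(A[:,2]>60)&(A[:,2]<300)]
        # faces: scene: white rear (|b|>28, z<215) ; side: paddle front (z<180)
        B=A[(abs(A[:,1])>28)&(A[:,2]<215)] if nm=="S" else A[(A[:,2]<215)]
        med=np.median(B[:,0]);n,m,kk,s=plane(B[abs(B[:,0]-med)<10]);print(nm,"white rear" if nm=="S" else "paddle front","n",n.round(3),"c",m.round(1),kk,s.round(2))
        h=A[(A[:,2]>231)&(A[:,2]<262)&(abs(A[:,1])<26)];print("  handle z>231 a",np.percentile(h[:,0],[2,50,98]).round(1),"b",np.percentile(h[:,1],[2,98]).round(1))
look(sys.argv[1])
E
python3 look.py 3
```

```text
S white rear n [ 1.     0.    -0.001] c [-74.7   4.2 151.7] 1982 0.59
  handle z>231 a [-84.2 -82.1 -30.9] b [-22.4  24. ]
D paddle front n [ 1.     0.002 -0.   ] c [-95.3  -5.6 147.4] 801 0.43
  handle z>231 a [-98.9 -91.  -34.3] b [-25.3  24.7]
```

View pics/both3.png

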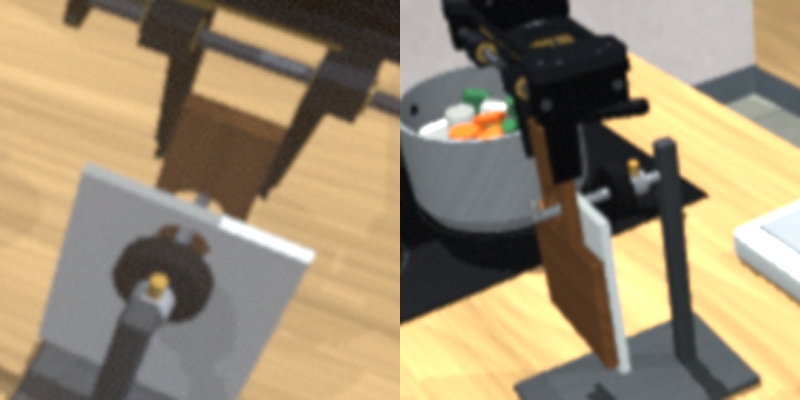

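The side panel shows the hook tip sticking out through the paddle's hole, with the white board flush behind. White rear face is at a≈-75 and the buffer at about -48. Next I ease back, lower to about 3.5 mm above rest, and push.

```bash
python3 nudge.py '[[-1.5, 0, 0, 0, 0, 0], [0, 0, 4, 0, 0, 0], [0, 0, 4, 0, 0, 0], [0, 0, 3.5, 0, 0, 0], [0, 0, 2, 0, 0, 0], [0, 0, 0, 0, 0, 0], [0, 0, 0, 0, 0, 0]]' && python3 nudge.py '[[2, 0, 0, 0, 0, 0], [2, 0, 0, 0, 0, 0], [2, 0, 0, 0, 0, 0], [2, 0, 0, 0, 0, 0], [2, 0, 0, 0, 0, 0], [2, 0, 0, 0, 0, 0], [0, 0, 0, 0, 0, 0], [0, 0, 0, 0, 0, 0]]' && python3 nudge.py '[[1, 0, 0, 0, 0, 0], [1, 0, 0, 0, 0, 0], [1, 0, 0, 0, 0, 0], [1, 0, 0, 0, 0, 0], [1, 0, 0, 0, 0, 0], [0, 0, 0, 0, 0, 0], [0, 0, 0, 0, 0, 0]]'; python3 -c "
from bench import env
s=env.sense();print(s['force'],s['wrist_torque'])"
```

```text
time_s: 11.4
tcp_pos: [509.0, 172.9, 240.3]
eef_rot: [-0.0, 0.999, -0.038, 0.0]
force: [0.1, -0.7, -1.8]
opening: 0.503
gripper_force: 45.0
time_s: 12.4
tcp_pos: [521.0, 171.9, 240.1]
eef_rot: [0.0, 0.999, -0.038, 0.0]
force: [-0.3, 0.1, -1.5]
opening: 0.5
gripper_force: 45.0
time_s: 13.28
tcp_pos: [526.0, 171.6, 240.2]
eef_rot: [-0.0, 0.999, -0.038, 0.0]
force: [-0.0, -0.1, -1.7]
opening: 0.501
gripper_force: 45.0
[-0.03806858 -0.14226784 -1.6596803 ] [ 0.03782245  0.04046097 -0.09235437]
```

```bash
python3 nudge.py '[[1, 0, 0, 0, 0, 0], [1, 0, 0, 0, 0, 0], [1, 0, 0, 0, 0, 0], [1, 0, 0, 0, 0, 0], [1, 0, 0, 0, 0, 0], [1, 0, 0, 0, 0, 0], [1, 0, 0, 0, 0, 0], [1, 0, 0, 0, 0, 0]]'; python3 nudge.py '[[0.5, 0, 0, 0, 0, 0], [0.5, 0, 0, 0, 0, 0], [0.5, 0, 0, 0, 0, 0], [0.5, 0, 0, 0, 0, 0]]'; python3 nudge.py '[[0.5, 0, 0, 0, 0, 0], [0.5, 0, 0, 0, 0, 0], [0, 0, 0, 0, 0, 0]]'
```

```text
time_s: 14.28
tcp_pos: [533.9, 171.0, 240.2]
eef_rot: [-0.0, 0.999, -0.038, 0.0]
force: [-0.2, 0.1, -1.0]
opening: 0.503
gripper_force: 45.0
time_s: 14.78
tcp_pos: [535.8, 170.8, 240.2]
eef_rot: [-0.0, 0.999, -0.038, 0.0]
force: [-0.3, 0.0, -1.9]
opening: 0.506
gripper_force: 45.0
time_s: 15.15
tcp_pos: [536.9, 170.7, 240.2]
eef_rot: [-0.0, 0.999, -0.038, 0.0]
force: [-1.0, 0.3, -1.5]
opening: 0.5
gripper_force: 45.0
```

```bash
for i in 1; do python3 nudge.py '[[0.5, 0, 0, 0, 0, 0], [0.5, 0, 0, 0, 0, 0], [0, 0, 0, 0, 0, 0]]'; done; python3 look.py 4; python3 nudge.py '[[0.5, 0, 0, 0, 0, 0], [0, 0, 0, 0, 0, 0]]'
```

```text
time_s: 15.52
tcp_pos: [537.8, 170.7, 240.2]
eef_rot: [-0.0, 0.999, -0.038, -0.0]
force: [-0.2, -0.3, -1.0]
opening: 0.501
gripper_force: 45.0
S white rear n [ 1.     0.    -0.002] c [-47.5   4.3 151.6] 2067 0.56
  handle z>231 a [-56.8 -54.8 -30.5] b [-23.8  24.1]
D paddle front n [ 1.     0.002 -0.001] c [-68.   -4.1 136.6] 876 0.45
  handle z>231 a [-73.5 -67.9 -33.7] b [-25.6  25.4]
time_s: 15.88
tcp_pos: [538.1, 170.7, 240.2]
eef_rot: [-0.0, 0.999, -0.038, -0.0]
force: [-1.8, -1.0, -1.2]
opening: 0.505
gripper_force: 45.0
```

```bash
python3 nudge.py '[[0.5, 0, 0, 0, 0, 0], [0, 0, 0, 0, 0, 0], [0, 0, 0, 0, 0, 0]]'|grep -E "tcp|force: \["; python3 nudge.py '[[0.5, 0, 0, 0, 0, 0], [0, 0, 0, 0, 0, 0], [0, 0, 0, 0, 0, 0]]'|grep -E "tcp|force: \["
```

```text
tcp_pos: [538.5, 170.6, 240.2]
force: [-3.7, 0.5, -0.7]
tcp_pos: [539.1, 170.6, 240.1]
force: [-5.5, 0.4, 0.5]
```

```bash
python3 nudge.py '[[0.5, 0, 0, 0, 0, 0], [0, 0, 0, 0, 0, 0], [0, 0, 0, 0, 0, 0]]'|grep -E "tcp|force: \["; python3 nudge.py '[[0, 0, 0, 0, 0, 0], [0, 0, 0, 0, 0, 0]]'|grep -E "tcp|force: \["; python3 -c "
from bench import env
s=env.sense();print(s['time_s'],s['force'],s['wrist_torque'])"; python3 look.py 5
```

```text
tcp_pos: [539.4, 170.6, 240.2]
force: [-6.0, 0.1, 1.8]
tcp_pos: [539.4, 170.6, 240.2]
force: [-5.9, -0.6, 0.5]
17.25 [-5.93052472 -0.58562677  0.54058965] [0.09952403 1.13865785 0.01473152]
S white rear n [ 1.     0.001 -0.002] c [-46.1   3.8 152.1] 2073 0.57
  handle z>231 a [-55.2 -53.3 -29.7] b [-23.8  24.2]
D paddle front n [ 1.     0.002 -0.005] c [-66.7  -3.4 137. ] 880 0.47
  handle z>231 a [-71.9 -66.2 -31.6] b [-25.4  25.5]
```

```bash
python3 nudge.py '[[0.4, 0, 0, 0, 0, 0], [0, 0, 0, 0, 0, 0], [0, 0, 0, 0, 0, 0], [0, 0, 0, 0, 0, 0]]'|grep -E "tcp|force: \["; python3 nudge.py '[[0, 0, 0, 0, 0, 0], [0, 0, 0, 0, 0, 0]]'|grep -E "tcp|force: \["
```

```text
tcp_pos: [539.6, 170.5, 240.2]
force: [-6.7, 0.2, 2.3]
tcp_pos: [539.6, 170.6, 240.2]
force: [-7.3, -0.6, 1.3]
```

```bash
python3 nudge.py '[[-0.3, 0, 0, 0, 0, 0], [0, 0, 0, 0, 0, 0], [-0.3, 0, 0, 0, 0, 0], [0, 0, 0, 0, 0, 0], [-0.3, 0, 0, 0, 0, 0], [0, 0, 0, 0, 0, 0], [0, 0, 0, 0, 0, 0], [0, 0, 0, 0, 0, 0], [0, 0, 0, 0, 0, 0]]'|grep -E "tcp|force: \["; python3 nudge.py '[[0, 0, 1, 0, 0, 0], [0, 0, 1, 0, 0, 0], [0, 0, 0.5, 0, 0, 0], [0, 0, 0, 0, 0, 0], [0, 0, 0, 0, 0, 0]]'|grep -E "tcp|force: \["; python3 nudge.py '[[0, 0, 0.5, 0, 0, 0], [0, 0, 0, 0, 0, 0], [0, 0, 0, 0, 0, 0]]'|grep -E "tcp|force: \["
```

```text
tcp_pos: [539.3, 170.5, 240.1]
force: [-3.4, 1.1, -0.7]
tcp_pos: [539.3, 170.6, 237.5]
force: [-3.1, 0.6, -1.6]
tcp_pos: [539.3, 170.6, 237.2]
force: [-5.0, 0.1, 0.2]
```

```bash
python3 nudge.py '[[0, 0, 0.5, 0, 0, 0], [0, 0, 0, 0, 0, 0], [0, 0, 0, 0, 0, 0], [0, 0, 0, 0, 0, 0]]'|grep -E "tcp|force: \["; python3 look.py 6
```

```text
tcp_pos: [539.3, 170.5, 236.6]
force: [-4.0, 1.5, 0.1]
S white rear n [ 1.     0.001 -0.002] c [-46.1   4.8 152.4] 2067 0.57
  handle z>231 a [-55.3 -53.3 -29.6] b [-24.3  24.3]
D paddle front n [ 1.     0.001 -0.004] c [-66.7  -3.7 134.2] 894 0.46
  handle z>231 a [-72.5 -66.4 -31.7] b [-25.7  25.7]
```

```bash
python3 nudge.py '[[0, 0, 0.3, 0, 0, 0], [0, 0, 0, 0, 0, 0], [0, 0, 0, 0, 0, 0], [0, 0, 0, 0, 0, 0]]' 0.3 4|grep -E "tcp|force"; python3 nudge.py '[[0, 0, 0, 0, 0, 0], [0, 0, 0, 0, 0, 0], [0, 0, 0, 0, 0, 0], [0, 0, 0, 0, 0, 0]]' 0.72; python3 look.py 7
```

```text
tcp_pos: [539.8, 170.5, 236.6]
force: [-1.5, 0.8, -0.1]
gripper_force: 4.0
time_s: 21.82
tcp_pos: [539.4, 170.5, 236.4]
eef_rot: [0.0, 0.999, -0.038, 0.0]
force: [0.0, -0.0, -0.6]
opening: 0.721
gripper_force: 0.0
S white rear n [ 1.     0.    -0.001] c [-47.3   4.1 151.9] 2081 0.58
  handle z>231 a [-56.7 -54.7 -30.8] b [-21.6  23.7]
D paddle front n [ 1.     0.002 -0.002] c [-67.9  -3.6 133.5] 873 0.47
  handle z>231 a [-83.  -67.8 -33.8] b [-22.8  23.9]
```

View pics/both7.png

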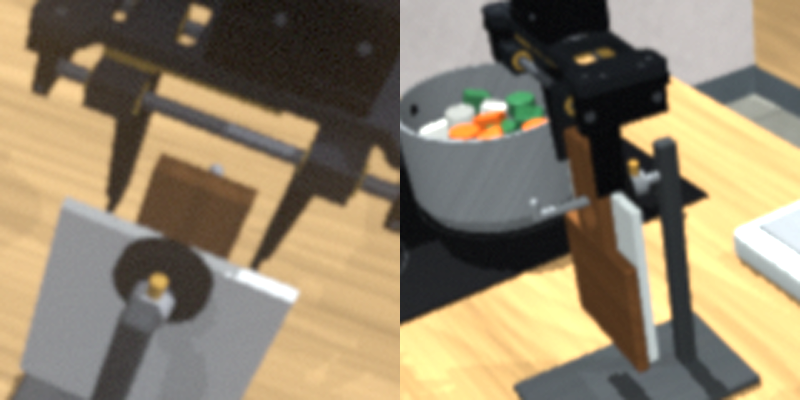

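Released: both boards hang upright and flush against the buffer, the pair 20.6 mm thick overall, with the fingers clear on both sides. Retreat straight up.

```bash
python3 nudge.py '[[0, 0, -4, 0, 0, 0], [0, 0, -12, 0, 0, 0], [0, 0, -25, 0, 0, 0], [0, 0, -35, 0, 0, 0], [0, 0, -40, 0, 0, 0], [0, 0, -40, 0, 0, 0], [-30, 0, -20, 0, 0, 0], [-40, 0, 0, 0, 0, 0], [-40, 0, 0, 0, 0, 0], [-30, 0, 0, 0, 0, 0], [0, 0, 0, 0, 0, 0], [0, 0, 0, 0, 0, 0], [0, 0, 0, 0, 0, 0], [0, 0, 0, 0, 0, 0], [0, 0, 0, 0, 0, 0], [0, 0, 0, 0, 0, 0]]'; python3 look.py 8; python3 nudge.py '[[0, 0, 0, 0, 0, 0], [0, 0, 0, 0, 0, 0], [0, 0, 0, 0, 0, 0], [0, 0, 0, 0, 0, 0]]' | head -1; python3 look.py 9; python3 - <<'E'
from h import *
a=load("scene9.npz")["img"];b=load("side9.npz")["img"]
cv2.imwrite("pics/end.png",cv2.resize(np.hstack([a,b]),(800,300))[:,:,::-1])
E
```

```text
time_s: 23.92
tcp_pos: [399.9, 181.2, 412.2]
eef_rot: [0.0, 0.999, -0.038, -0.0]
force: [-0.8, -0.3, 0.2]
opening: 0.716
gripper_force: 0.0
S white rear n [ 1.     0.001 -0.001] c [-47.4   3.5 152.1] 2082 0.58
  handle z>231 a [-56.7 -54.8 -30.9] b [-21.6  23.6]
D paddle front n [ 1.     0.002 -0.002] c [-67.9  -3.5 133.5] 875 0.47
  handle z>231 a [-68.7 -65.6 -34.6] b [-24.5  22.2]
time_s: 24.52
S white rear n [ 1.     0.001 -0.002] c [-47.3   4.  152.3] 2067 0.57
  handle z>231 a [-56.7 -54.6 -30.7] b [-21.4  23.5]
D paddle front n [ 1.     0.003 -0.001] c [-67.8  -3.8 133.6] 880 0.46
  handle z>231 a [-68.9 -65.7 -34. ] b [-23.9  21.6]
```

View pics/end.png

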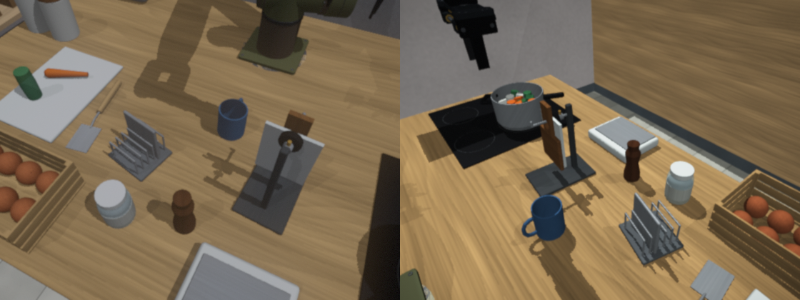

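Both boards hang still on the hook, paddle in front, pressed lightly against the buffer (white rear at a≈-47.4, the same as at first contact). The tray, mug, mill and jar look unmoved.

```bash
python3 -c "
from bench import env
print(env.finish_job())"
```

```text
the job is handed in; nothing more can be done
None
```

The paddle board now hangs on the hook in front of the white board. I pushed the pair back until the buffer gave, reading about 7 N at the wrist, and left both hanging still and close together against it; nothing else looks moved, and the job was handed in at about 25 s.

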